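Finish the drying tower and set its air valve

TASK

Finish the tower on the drying rack: lay the two spare slats on top as the next crosswise layer, flat and parallel, straight above the two slats of the bottom layer, and let them go. Then set the drying air: grip the wheel valve's crank handle, screw the valve shut to its stop, back it off exactly two full turns, and finish still gripping the handle there without moving it, so that a workmate can lock it. Leave the rest of the tower and everything else on the bench where it is.

Things in the scene. Friction and masses are not known exactly. Their poses are not given: they have to be found in the camera images.
- slat_a: One of the two spare slats lying flat by themselves on the middle of the bench, roughly across the robot's view (long side within 0.35 rad of world y, standing clear of each other): pale wooden slat, 150 x 24 x 16 mm (its own x, y, z), 40 g; origin at the centre of its underside. 
- slat_b: The other spare slat, the same as slat_a: pale wooden slat, 150 x 24 x 16 mm (its own x, y, z), 40 g; origin at the centre of its underside. 
- rack: Fixed aluminium plate 190 x 190 x 20 mm on the left; origin under its centre, z up. Carries the started tower: bottom slats along the rack's x, centred at y = +45 and -45 mm (undersides 20 mm above the bench), second layer along its y at x = +45 and -45 mm (undersides 36, tops 52 mm). The next layer goes along x at y = +45 and -45 mm, undersides at 52 mm.
- low_a: Bottom-layer slat of the tower at the rack's +y side, loose: pale wooden slat, 150 x 24 x 16 mm (its own x, y, z), 40 g; origin at the centre of its underside. 
- low_b: Bottom-layer slat at the rack's -y side, loose: pale wooden slat, 150 x 24 x 16 mm (its own x, y, z), 40 g; origin at the centre of its underside. 
- cross_a: Second-layer slat at the rack's +x side, loose: pale wooden slat, 150 x 24 x 16 mm (its own x, y, z), 40 g; origin at the centre of its underside. 
- cross_b: Second-layer slat at the rack's -x side, loose: pale wooden slat, 150 x 24 x 16 mm (its own x, y, z), 40 g; origin at the centre of its underside. 
- valve_base: Fixed brass air valve on the right, pipe elbows on two sides; origin under its centre on the bench, on the wheel's upright axis, z up. Level dark iron three-spoked wheel, rim 120 mm across its centre line, 12 mm thick, rim top 85 mm above the bench, centre nut up to 95 mm. When shut, the handle stands from the axis in the direction of valve_base's own x axis.
- handle: Wooden crank handle upright on the wheel's rim, 60 mm from its axis: cylinder 20 mm in diameter, 44 mm long. It spins freely on its pin, so fingers may hold it without turning while the wheel goes round. Origin at its middle (grip here), 113 mm above the bench and 28 mm above the rim's top; its top is at 135 mm.
- valve (a joint): Wheel angle in rad: 0 is shut, at the hard stop; grows anticlockwise seen from above (opening), 6.283 per turn; nothing stops it at two turns (far stop at 3.5 turns). Starts 0.35 to 0.86 turns open. About 0.12 N m to turn, 2 N at the handle; it stays where it is left.
- finial: Bystander: small turned wooden finial, 48 mm across, 60 mm tall, origin under its foot.
- bowl: Bystander: small wooden bowl, 90 mm across, 35 mm tall.
- offcut: Bystander: short thick wood block 55 x 40 x 30 mm.
- ferrule: Bystander: brass ring 40 mm across, 22 mm tall.
- glue: Bystander: white glue bottle with black cap, 52 mm across, 120 mm tall, towards the back.
- gouge: Bystander: hand tool with handle and thin steel shank, lying near the back.
- disc: Bystander: flat wooden disc 70 mm across, 18 mm thick.

How it is judged:
On the way, in this order (a step that is already met when the one before it is completed fails the run):
1. both spare slats lie flat as the tower's third layer, crosswise to the second, and are released (((y of slat_a in the frame of rack between 0.025 and 0.065 m and x of slat_a in the frame of rack between -0.025 and 0.025 m and z of slat_a in the frame of rack between 0.048 and 0.057 m and angle between the x axis of each of slat_a, slat_b and the x axis of rack, either way round below 0.2 rad and angle between the z axis of each of slat_a, slat_b and the z axis of rack, either way round below 0.1 rad and y of slat_b in the frame of rack between -0.065 and -0.025 m and x of slat_b in the frame of rack between -0.025 and 0.025 m and z of slat_b in the frame of rack between 0.048 and 0.057 m) or (y of slat_a in the frame of rack between -0.065 and -0.025 m and x of slat_a in the frame of rack between -0.025 and 0.025 m and z of slat_a in the frame of rack between 0.048 and 0.057 m and angle between the x axis of each of slat_a, slat_b and the x axis of rack, either way round below 0.2 rad and angle between the z axis of each of slat_a, slat_b and the z axis of rack, either way round below 0.1 rad and y of slat_b in the frame of rack between 0.025 and 0.065 m and x of slat_b in the frame of rack between -0.025 and 0.025 m and z of slat_b in the frame of rack between 0.048 and 0.057 m)) and x of low_a in the frame of rack between -0.02 and 0.02 m and y of low_a in the frame of rack between 0.025 and 0.065 m and z of low_a in the frame of rack between 0.016 and 0.025 m and angle between the x axis of each of low_a, low_b and the x axis of rack, either way round below 0.2 rad and x of low_b in the frame of rack between -0.02 and 0.02 m and y of low_b in the frame of rack between -0.065 and -0.025 m and z of low_b in the frame of rack between 0.016 and 0.025 m and x of cross_a in the frame of rack between 0.025 and 0.065 m and y of cross_a in the frame of rack between -0.02 and 0.02 m and z of cross_a in the frame of rack between 0.032 and 0.041 m and angle between the x axis of each of cross_a, cross_b and the y axis of rack, either way round below 0.2 rad and x of cross_b in the frame of rack between -0.065 and -0.025 m and y of cross_b in the frame of rack between -0.02 and 0.02 m and z of cross_b in the frame of rack between 0.032 and 0.041 m and contact force between the fingers and slat_a below 0.1 N and contact force between the fingers and slat_b below 0.1 N), for 0.2 s.
2. the valve is shut to its stop (value of joint valve below 0.1 rad), for 0.2 s.
At the end, for the whole second after the job is handed in: Valve at rest 12.57 rad (within 0.3) open, handle gripped (over 2 N, TCP within 35 mm of its middle, 22 mm sideways); spare slats released flat on layer two along rack x (0.2 rad), centred within 25 mm, one 25 to 65 mm out each side; lower slats within 20 mm of place (all of step 1 and value of joint valve between 12.2664 and 12.8664 rad and velocity of joint valve between -0.1 and 0.1 rad/s and contact force between the fingers and handle above 2 N and distance between the grasp point and handle below 0.035 m and horizontal distance between the grasp point and handle below 0.022 m); the arm keeps its last pose, push and grip.
It fails at once if a bystander on the bench is moved more than 30 mm (distance of any of finial, bowl, offcut, ferrule, glue, gouge, disc from where it was at the start of the episode above 0.03 m).
It also fails if it takes over 72 s, if anything falls off the work surface, if the arm or the gripper's body presses on something with over 40 N, if the wrist force passes 120 N, or if a joint passes its speed limit or range.

ROBOT

A 7-joint arm with a two-finger parallel gripper is mounted at the origin on the work surface. World frame = base frame: x ahead of the robot, y to its left, z up, the work surface at z = 0. Lengths are in m, angles in rad, forces in N, time in s.
With the tool pointing down it reaches from about 0.425 to 0.925 m from the base axis. Payload 6.8 kg.
Tool frame: the origin (TCP) lies between the finger pads, 19 mm behind the fingertips; this is the grasp point; z points along the fingers, y is the line along which they close (so a half turn about z gives the same grasp; the last joint's range is limited). The gripper opens to 85 mm and grips with 20 to 120 N. Pads are 22 mm wide; open, the fingers measure 114 mm over their backs; the gripper's body (76 mm by 85 mm) begins 54 mm behind the grasp point. The pads swing forward as they close: fully open they stand 13 mm farther back than shut.
Start: joints at [0.997, 0.477, 0.022, 1.555, -0.011, 1.109, -0.083], TCP at [0.303, -0.603, 0.25] pointing down, gripper open.
Joint ranges: [-2.96, 2.96], [-0.34, 2.1], [-1.41, 1.46], [0.24, 2.44], [-1.37, 4.51], [0.17, 1.92], [-2.96, 2.96]. Speed limits (rad/s): [2.39, 2.39, 3.14, 3.14, 3.14, 3.14, 3.14].

INTERFACE

Orientations are given as a unit quaternion [w, x, y, z].
In Python, from station import bot gives the robot as it stands.
- The arm moves only by the tool drive_effector, called as name(argument=value, ...), one argument or row to a line, values as JSON. Schema: {"type":"object","properties":{"plan":{"type":"string"},"grip_force":{"type":"number"},"only":{"type":"string"},"quiet":{"type":"boolean"},"lines":{"type":"string"}},"required":["plan"],"additionalProperties":false}. plan is a string of 1 to 20 rows, parted by semicolons, with the numbers parted by commas; each row has 5 numbers: dx, dy, dz in units of 100 mm, then a turn about the tool's z in units of 0.2 rad, then the opening from 0.0 (shut) to 1.0 (fully open); each row shifts and turns the commanded pose from where the row before left it, along the tool's axes as they then stand; what a row does not reach is not made up. A row lasts 1/10 s, in which the tool goes at most 0.05 m and 0.15 rad, less where a joint would pass 70% of its speed; a pose out of reach is approached as far as the arm can. The fingers move at their own pace and stop on an object; grip_force is the grip in N (left out, the last holds). Time passes only in rows, so rows that do not move let the fingers close. The tool returns the time, the measured TCP pose, the force, the opening and the grip force at its end. only (a regular expression) keeps the lines of the reply that match it, lines (a string "A,B") keeps lines A to B, and quiet returns only ok. Input that does not fit is refused with a message, and nothing moves.
- bot.get_obs(): the state, without advancing time (a new reading comes with each control period).
- bot.read_camera(name): name is "side" or "top"; returns the picture (384x512x3 uint8, blue, green, red); there is no depth.
- bot.camera_info(name): a dict with "vertical_fov" (degrees; the focal length in pixels is half the picture's height over the tangent of half this angle, whatever the lens; pixels are square), "cx", "cy" (the principal point, pixels), "view" (4x4, takes a point from world to camera coordinates). Camera axes: x right, y up, looking along -z (the intrinsics and any distortion apply to the point x, -y, -z); pixel columns grow to the right and rows downward; lengths in m; the calibration is good to about 2 mm. A picture is of the moment at which its call begins. camera_info takes no time and is no camera call.
- bot.hand_in(): hands the job in; it is judged then, once.
The state is a dict: "t": time; "q": joint angles; "joint_vel": joint speeds; "joint_torque": joint torques, N m; "eef_pos": TCP position; "tool_rot": TCP orientation; "contact_force": force on the tool from outside, world axes, zero at the start; "torque": the same for the moment, N m; "gripper_width": opening from 0.0 (shut) to 1.0 (fully open); "grasp_force": force on a finger pad.
Only numpy, scipy, OpenCV 4.12 (cv2) and the standard library are available. Lean on these libraries where they do the work, as an engineer would, in place of code of your own. Each camera call takes 0.05 s, during which the arm holds its last target. There are 200 camera calls.

## Working session

There is one attempt and no reset: what is moved stays moved. The work goes in short steps, Python scripts to look and compute and a tool call to move; the robot and the scene stay as the last step left them, time stands still between calls to the robot, and variables do not carry over. Pictures are saved under pics/ and viewed, at most 10 in all, crops included, and the job is handed in when it is done.

```bash
ls; mkdir -p pics; python3 - <<'E'
from station import bot
import cv2,numpy as np
for n in("side","top"):
    im=bot.read_camera(n); cv2.imwrite(f"pics/{n}0.png",im)
    print(n,bot.camera_info(n))
o=bot.get_obs();print(o)
E
```

```text
pics
station.py
side {'vertical_fov': 46.461400895431446, 'cx': 247.22351156124705, 'cy': 199.1934848179771, 'view': array([[-0.70888196, -0.70529339,  0.00689979,  0.4134632 ],
       [ 0.41020706, -0.40429691,  0.81748038, -0.29160154],
       [-0.57377395,  0.58232744,  0.57591511, -0.79999005],
       [ 0.        ,  0.        ,  0.        ,  1.        ]])}
top {'vertical_fov': 49.79857008659234, 'cx': 259.11652692942874, 'cy': 186.52970479336582, 'view': array([[-0.01926385, -0.99938683,  0.029238  ,  0.00978952],
       [ 0.99650185, -0.01681329,  0.08186198, -0.57675186],
       [-0.08132019,  0.0307127 ,  0.99621471, -1.09664837],
       [ 0.        ,  0.        ,  0.        ,  1.        ]])}
{'t': 0.1, 'q': array([ 0.99689513,  0.47775502,  0.02238943,  1.55633687, -0.01151519,
        1.10932224, -0.08310102]), 'joint_vel': array([-1.50512157e-03, -8.48137249e-04,  5.60112090e-04, -2.49775044e-03,
       -1.80857137e-03,  5.07601887e-05,  2.50277147e-04]), 'joint_torque': array([ 4.65937032e-03, -5.97759461e+01,  1.61352005e+00, -2.81953132e+01,
        1.28449907e-02,  5.03079951e-03, -1.08353539e-07]), 'eef_pos': array([ 0.30291263, -0.60265191,  0.24910526]), 'tool_rot': array([-8.05714090e-04,  9.73004046e-01,  2.30786503e-01, -2.59085485e-04]), 'contact_force': array([-0.23397374,  0.72659706, -0.09018309]), 'torque': array([-0.03041541, -0.06438181, -0.00498524]), 'grasp_force': 0.0, 'gripper_width': 1.0027140470691043}
```
View pics/side0.png

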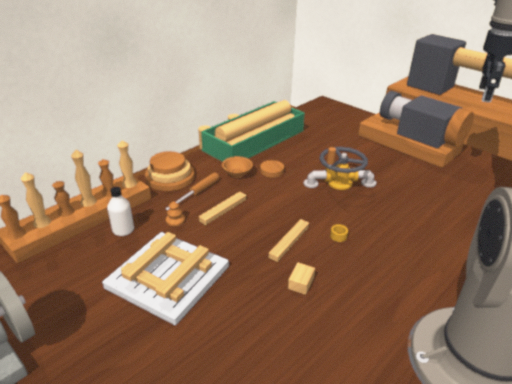

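View pics/top0.png

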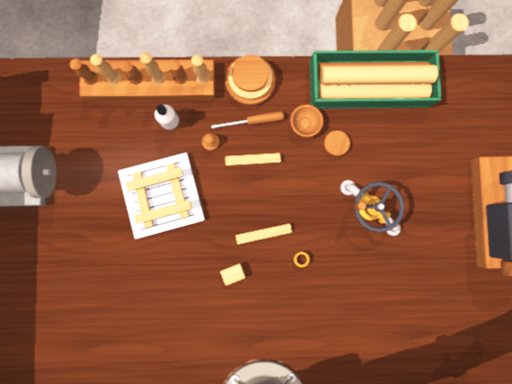

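The side view shows the slats at about (223,208) and (290,240), the rack at (168,275) and the wheel at (343,160) with its handle at (332,157). The top view shows the slats at (253,159) and (264,234), the rack at (161,195) and the wheel at (380,207). I'll zoom in on the rack and the wheel.

```bash
python3 - <<'E'
import cv2,numpy as np
t=cv2.imread("pics/top0.png");s=cv2.imread("pics/side0.png")
f=lambda im,x,y,w=100,h=75:cv2.resize(im[y:y+h,x:x+w],(400,300),interpolation=cv2.INTER_CUBIC)
cv2.imwrite("pics/crop0.png",np.vstack([np.hstack([f(t,112,150,),f(t,330,170)]),np.hstack([f(s,100,230,133,100),f(s,292,130)])]))
for n,im in(("top",t),("side",s)):
  h=cv2.cvtColor(im,cv2.COLOR_BGR2HSV)
  for nm,lo,hi in(("slat",(12,70,170),(28,190,255)),("handle",(5,120,100),(14,255,230))):
    m=cv2.inRange(h,lo,hi)
    cs,_=cv2.findContours(m,cv2.RETR_EXTERNAL,cv2.CHAIN_APPROX_NONE)
    for c in cs:
      if cv2.contourArea(c)>40: print(n,nm,[np.round(v,1) for v in cv2.minAreaRect(c)],cv2.contourArea(c))
E
```

```text
top slat [array([508.5, 269. ]), array([12.,  5.]), np.float64(90.0)] 42.0
top slat [array([232.1, 274.2]), array([16.7, 22.7]), np.float64(68.2)] 340.5
top slat [array([300.8, 259.1]), array([16.1, 15.5]), np.float64(18.4)] 187.5
top slat [array([263. , 233.4]), array([10.5, 56.8]), np.float64(77.8)] 533.0
top slat [array([369.9, 209.4]), array([32.4, 22.8]), np.float64(73.3)] 350.5
top slat [array([158.6, 195.5]), array([55.5, 56.8]), np.float64(75.1)] 2180.5
top slat [array([496.5, 212.1]), array([111.3,  33.1]), np.float64(87.9)] 1429.5
top slat [array([252.1, 158.7]), array([10.5, 56.3]), np.float64(86.6)] 518.5
top slat [array([209.5, 142. ]), array([16.1, 14.8]), np.float64(26.6)] 175.5
top slat [array([336.5, 143. ]), array([24., 25.]), np.float64(90.0)] 465.0
top slat [array([264.8, 117.3]), array([ 8.2, 35.4]), np.float64(81.9)] 234.0
top slat [array([306.5, 120.5]), array([31., 31.]), np.float64(90.0)] 769.5
top slat [array([378.5,  80. ]), array([ 35.8, 117.4]), np.float64(89.1)] 3927.5
top slat [array([249.8,  79.8]), array([48.8, 48.1]), np.float64(45.0)] 1819.0
top sla
[... 2360 characters left out ...]
ay([123.2, 169.4]), array([53.4, 29.1]), np.float64(65.1)] 599.5
side slat [array([200.3, 134.6]), array([ 9.6, 22.8]), np.float64(24.2)] 44.0
side slat [array([260.5, 128.6]), array([ 5.1, 70.4]), np.float64(65.7)] 276.0
side slat [array([406.6, 134. ]), array([93.5, 16.7]), np.float64(22.6)] 538.5
side slat [array([253. , 117.9]), array([14.3, 82.4]), np.float64(64.7)] 876.5
side slat [array([448.3, 108.7]), array([129.1,  43.7]), np.float64(12.8)] 1700.0
side slat [array([507. ,  64.5]), array([15.,  8.]), np.float64(90.0)] 83.0
side slat [array([470. ,  56.2]), array([30.6, 13.7]), np.float64(13.5)] 357.0
side handle [array([255.5, 230.5]), array([305., 511.]), np.float64(90.0)] 100950.5
```

View pics/crop0.png

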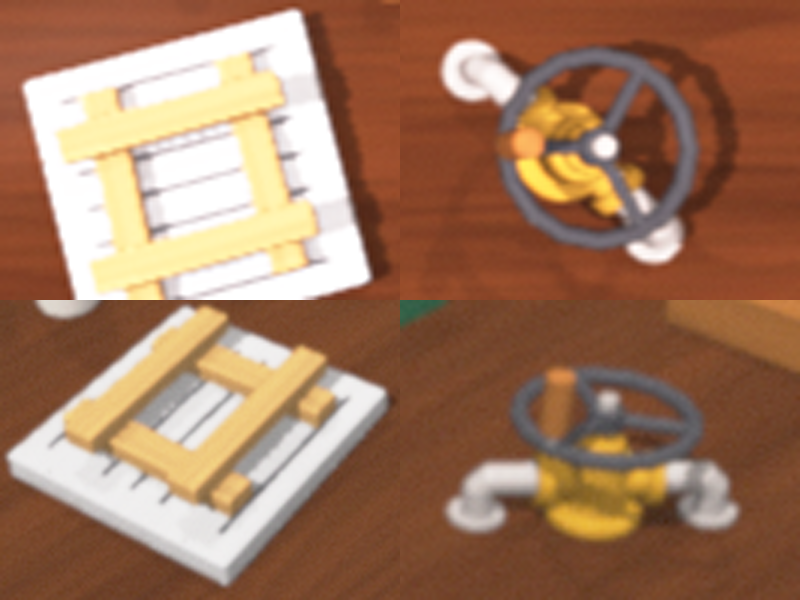

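The top crop shows the upper (second-layer) slats running left to right, tilted about 15°. The rack's x axis is therefore roughly world x with a yaw of about +15°. The handle top is at about (361.7,206) in the top view and (332,148.5) in the side view, and the nut is at (381,206.3) and (343.7,154). Next I'll compute positions.

```bash
cat > geo.py <<'E'
import numpy as np,cv2
from station import bot
C={n:bot.camera_info(n) for n in("top","side")}
def ray(n,p):
    c=C[n];f=192/np.tan(np.radians(c["vertical_fov"]/2));V=c["view"];R=V[:3,:3]
    d=R.T@np.array([(p[0]-c["cx"])/f,-(p[1]-c["cy"])/f,-1]);return -R.T@V[:3,3],d/np.linalg.norm(d)
def plane(n,p,z):
    o,d=ray(n,p);return o+d*(z-o[2])/d[2]
def tri(pt,ps):
    (a,d),(b,e)=ray("top",pt),ray("side",ps)
    s=np.linalg.lstsq(np.stack([d,-e],1),b-a,rcond=None)[0]
    p,q=a+s[0]*d,b+s[1]*e;return (p+q)/2,np.linalg.norm(p-q)
def rect(n,im,near,lo=(12,70,170),hi=(28,190,255)):
    m=cv2.inRange(cv2.cvtColor(im,cv2.COLOR_BGR2HSV),lo,hi)
    cs=cv2.findContours(m,cv2.RETR_EXTERNAL,cv2.CHAIN_APPROX_NONE)[0]
    return min((c for c in cs if cv2.contourArea(c)>100),key=lambda c:np.hypot(*(np.array(cv2.minAreaRect(c)[0])-near)))
E
python3 - <<'E'
from geo import *
np.set_printoptions(precision=4,suppress=True)
t=cv2.imread("pics/top0.png");s=cv2.imread("pics/side0.png")
for a,b in(((253,159),(222,206)),((264,234),(288,238))):
    ct,cs=rect("top",t,a),rect("side",s,b)
    P=np.array([plane("top",p[0]+0.0,0.016)[:2] for p in ct]);r=cv2.minAreaRect((P*1000).astype(np.float32));
    bx=cv2.boxPoints(r);e=max((bx[1]-bx[0],bx[2]-bx[1]),key=np.linalg.norm)
    print("slat",r,"yaw",np.degrees(np.arctan2(e[1],e[0])),"tri",tri(cv2.minAreaRect(ct)[0],cv2.minAreaRect(cs)[0]))
    Q=np.array([plane("side",p[0]+0.0,0.016)[:2] for p in cs]);print("  side",cv2.minAreaRect((Q*1000).astype(np.float32)))
T=lambda x,y:(112+x/4,150+y/4)
for q in([(57,132),(278,72),(284,103),(66,162)],[(92,262),(312,202),(318,232),(98,292)]):
    P=np.array([plane("top",T(*p),0.052) for p in q]);d=P[0]-P[1]
    print("cross",P.mean(0),"len",np.linalg.norm(d),"yaw",np.degrees(np.arctan2(d[1],d[0])))
P=np.array([plane("top",T(*p),0.02)[:2] for p in[(23,87),(298,10),(371,280)]]);print("rack",P,(P[0]+P[2])/2,np.linalg.norm(P[0]-P[1]),np.linalg.norm(P[2]-P[1]))
S=lambda x,y:(100+x/3.008,230+(y-300)/3)
for a,b in(((278,72),(213,308)),((57,132),(66,408)),((312,202),(302,346)),((318,232),(326,357))): print("cross tri",a,tri(T(*a),S(*b)))
print("nut",tri((381,206.3),(343.7,154)),plane("top",(381,206.3),.095))
print("hand",tri((361.7,206.2),(332,148.5)),plane("top",(361.7,206.2),.135),plane("side",(331.5,156),.113))
print("rim", plane("side",(343.6,161),.085))
E
```

```text
slat ((654.2215576171875, 16.660171508789062), (28.87183952331543, 154.2597198486328), 2.636308431625366) yaw -87.363686 tri (array([0.6559, 0.0184, 0.0149]), np.float64(0.004378072815199069))
  side ((656.2161254882812, 20.28326416015625), (33.379371643066406, 162.24209594726562), 5.073238372802734)
slat ((450.2051696777344, -9.156112670898438), (28.249374389648438, 153.44415283203125), 10.933719635009766) yaw -79.066284 tri (array([ 0.4521, -0.0073,  0.0127]), np.float64(0.005189859357305883))
  side ((451.6226501464844, -4.9896392822265625), (29.517789840698242, 165.80465698242188), 12.206476211547852)
cross [0.5982 0.2733 0.052 ] len 0.1486960116431137 yaw 104.52171297347257
cross [0.5128 0.2514 0.052 ] len 0.14721446880226258 yaw 104.35424359600344
rack [[0.6236 0.3799]
 [0.6733 0.1951]
 [0.4893 0.1472]] [0.5564 0.2636] 0.19140226045120698 0.19015549578579527
cross tri (278, 72) (array([0.6265, 0.2034, 0.0504]), np.float64(0.0017700815318181))
cross tri (57, 132) (array([0.5902, 0.346 , 0.067 ]), np.float64(0.006243585472717216))
cross tri (312, 202) (array([0.5423, 0.1835, 0.0522]), np.float64(0.004040672641012863))
cross tri (318, 232) (array([0.5221, 0.1791, 0.0517]), np.float64(0.0024854807570424825))
nut (array([ 0.5163, -0.3065,  0.0968]), np.float64(0.0027310329062156333)) [ 0.5153 -0.3079  0.095 ]
hand (array([ 0.5164, -0.2456,  0.1371]), np.float64(0.003206869129352249)) [ 0.5152 -0.2472  0.135 ] [ 0.5183 -0.2479  0.113 ]
rim [ 0.5061 -0.2917  0.085 ]
```

Triangulated heights agree with the text: slats at about 15 mm, cross slats about 52 mm, nut 97 mm and handle top 137 mm. I'll take the near slat first and start by turning the tool.

Careful with the scale: shifts go in units of 100 mm and turns go in units of 0.2 rad. That gives: -0.15 rad is -0.75.

```bash
cat > go.py <<'E'
import sys,numpy as np
from station import bot
from scipy.spatial.transform import Rotation as R
o=bot.get_obs();w,x,y,z=o["tool_rot"];M=R.from_quat([x,y,z,w]).as_matrix()
T=np.array([float(a) for a in sys.argv[1:4]])
d=M.T@(T-o["eef_pos"]);psi=np.degrees(np.arctan2(M[1,0],M[0,0]))
print("tool delta",d.round(4),"psi",psi.round(2),"q7",o["q"][6].round(2),"t",o["t"])
if len(sys.argv)>4: print("turn",-np.radians((float(sys.argv[4])-psi+180)%360-180))
E
```

drive_effector(
  plan="0,0,0,-0.75,0.6;0,0,0,-0.75,0.6;0,0,0,-0.75,0.6;0,0,0,-0.75,0.6;0,0,0,-0.75,0.6;0,0,0,-0.75,0.6;0,0,0,-0.75,0.6;0,0,0,-0.75,0.6;0,0,0,-0.5,0.6;0,0,0,0,0.6",
  grip_force=40,
)

```text
t: 1.1
eef_pos: [0.3028, -0.6029, 0.2494]
tool_rot: [-0.0, 0.635, 0.773, 0.0]
contact_force: [-0.4, 0.5, 0.3]
gripper_width: 0.599
grasp_force: 0.0
```

```bash
python3 go.py 0.451 -0.008 0.12 101.2
```

```text
tool delta [0.5546 0.261  0.13  ] psi 101.2 q7 1.1 t 1.1
turn 7.792422085856337e-05
```

Scaled: 0.0427 m is 0.427, 0.02 m is 0.2.

drive_effector(
  plan="0.427,0.201,0,0,0.6;0.427,0.201,0,0,0.6;0.427,0.201,0,0,0.6;0.427,0.201,0,0,0.6;0.427,0.201,0,0,0.6;0.427,0.201,0.1,0,0.6;0.427,0.201,0.1,0,0.6;0.427,0.201,0.1,0,0.6;0.427,0.201,0.1,0,0.6;0.427,0.201,0.2,0,0.6;0.427,0.201,0.2,0,0.6;0.427,0.201,0.2,0,0.6;0.427,0.201,0.2,0,0.6;0,0,0,0,0.6;0,0,0,0,0.6",
)

```text
t: 2.6
eef_pos: [0.4505, -0.0111, 0.1315]
tool_rot: [-0.001, 0.634, 0.773, -0.0]
contact_force: [-0.3, 0.4, 0.3]
gripper_width: 0.601
grasp_force: 0.0
```

```bash
python3 go.py 0.451 -0.008 0.024 101.2
```

```text
tool delta [0.0029 0.0012 0.1075] psi 101.24 q7 -0.17 t 2.6
turn 0.0006906092907670566
```

drive_effector(
  plan="0.03,0.01,0.375,0,0.6;0,0,0.4,0,0.6;0,0,0.2,0,0.6;0,0,0.1,0,0.6;0,0,0,0,0.6;0,0,0,0,0;0,0,0,0,0;0,0,0,0,0;0,0,0,0,0;0,0,0,0,0",
  grip_force=40,
)

```text
t: 3.6
eef_pos: [0.4523, -0.0096, 0.0259]
tool_rot: [0.001, 0.635, 0.772, 0.001]
contact_force: [-1.6, -0.9, 7.2]
gripper_width: 0.266
grasp_force: 39.8
```

```bash
python3 go.py 0.451 -0.008 0.13 14.4
```

```text
tool delta [ 0.0017 -0.0007 -0.1041] psi 101.13 q7 -0.36 t 3.6
turn 1.5136656915434143
```

Scaled: -0.04 m is -0.4, -0.03 m is -0.3, 0.15 rad is 0.75.

drive_effector(
  plan="0,0,-0.3,0,0;0,0,-0.4,0,0;0,0,-0.4,0.75,0;0,0,0,0.75,0;0,0,0,0.75,0;0,0,0,0.75,0;0,0,0,0.75,0;0,0,0,0.75,0;0,0,0,0.75,0;0,0,0,0.75,0;0,0,0,0.75,0;0,0,0,0.75,0;0,0,0,0.07,0;0,0,0,0,0",
)

```text
t: 5.0
eef_pos: [0.4514, -0.0092, 0.135]
tool_rot: [0.0, 0.992, 0.127, 0.0]
contact_force: [-0.4, -0.6, -0.4]
gripper_width: 0.265
grasp_force: 39.5
```

```bash
python3 go.py 0.567 0.219 0.125 14.4
```

```text
tool delta [ 0.1695 -0.1916  0.0101] psi 14.62 q7 -1.55 t 5.0
turn 0.003872829684338034
```

drive_effector(
  plan="0.282,-0.32,0,0.02,0;0.282,-0.32,0,0,0;0.282,-0.32,0,0,0;0.282,-0.32,0,0,0;0.282,-0.32,0,0,0;0.282,-0.32,0,0,0;0,0,0,0,0;0,0,0,0,0",
)

```text
t: 5.8
eef_pos: [0.5679, 0.2195, 0.1343]
tool_rot: [-0.0, 0.992, 0.126, -0.0]
contact_force: [-0.3, -1.3, 0.3]
gripper_width: 0.265
grasp_force: 39.6
```

```bash
python3 go.py 0.567 0.219 0.078 14.4
python3 - <<'E'
from geo import *
t=bot.read_camera("top");s=bot.read_camera("side")
cv2.imwrite("pics/c2.png",np.hstack([cv2.resize(t[120:260,90:230],(400,400),interpolation=2),cv2.resize(s[190:330,90:230],(400,400),interpolation=2)]))
E
```

```text
tool delta [-0.001   0.0003  0.0563] psi 14.44 q7 -1.95 t 5.8
turn 0.0007369138498815559
```

View pics/c2.png

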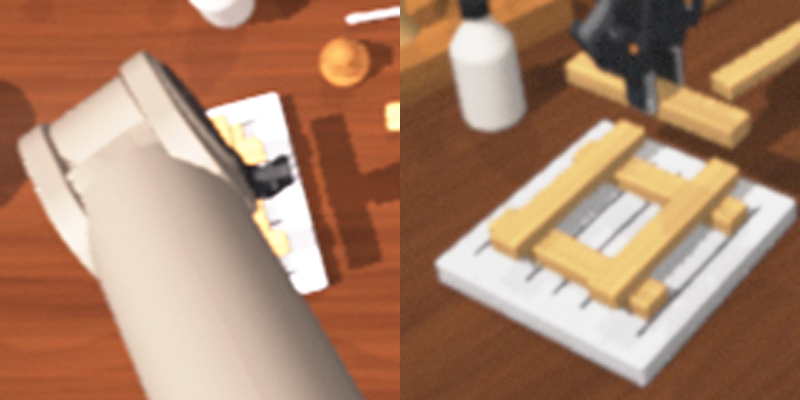

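The slat hangs level and parallel above the tower's -y side (side crop 660,100). I'll lower it.

drive_effector(
  plan="-0.01,0,0.3,0,0;0,0,0.15,0,0;0,0,0.07,0,0;0,0,0.02,0,0;0,0,0,0,0;0,0,0,0,0",
)

```text
t: 6.5
eef_pos: [0.5676, 0.2184, 0.0813]
tool_rot: [-0.0, 0.992, 0.124, 0.001]
contact_force: [-0.5, 0.6, -0.9]
gripper_width: 0.261
grasp_force: 39.6
```

```bash
python3 go.py 0.567 0.219 0.078 14.4
```

```text
tool delta [-0.0005 -0.0007  0.0033] psi 14.2 q7 -1.97 t 6.5
turn -0.0035561551596826036
```

Scaled: 0.002 m is 0.02, 0.001 m is 0.01.

drive_effector(
  plan="0,0,0.02,0,0;0,0,0,0,0;0,0,0.01,0,0;0,0,0,0,0",
)

```text
t: 6.9
eef_pos: [0.5673, 0.2183, 0.078]
tool_rot: [-0.0, 0.992, 0.124, 0.0]
contact_force: [-0.7, -0.6, 4.4]
gripper_width: 0.265
grasp_force: 40.0
```

```bash
python3 go.py 0.567 0.219 0.078 14.4
```

```text
tool delta [-0.0001 -0.0007 -0.    ] psi 14.2 q7 -1.98 t 6.9
turn -0.0035321392154307584
```

Contact is about 4 N, so the slat is on the layer. I'll release it and go up.

Scaled: -0.04 m is -0.4, -0.02 m is -0.2.

drive_effector(
  plan="0,0,0,0,0.5;0,0,0,0,0.5;0,0,0,0,0.5;0,0,0,0,0.5;0,0,-0.2,0,0.5;0,0,-0.4,0,0.5;0,0,-0.4,0,0.6;0,0,0,0,0.6",
)

```text
t: 7.7
eef_pos: [0.5703, 0.2199, 0.1833]
tool_rot: [-0.002, 0.992, 0.123, 0.005]
contact_force: [0.8, 0.5, 1.5]
gripper_width: 0.599
grasp_force: 0.0
```

```bash
python3 go.py 0.655 0.0175 0.12 92.6
```

```text
tool delta [0.0319 0.2171 0.0633] psi 14.18 q7 -1.93 t 7.7
turn -1.3686326539074876
```

Scaled: 0.0434 m is 0.434, 0.0064 m is 0.064, -0.15 rad is -0.75.

drive_effector(
  plan="0.064,0.434,0,0,0.6;0.064,0.434,0,0,0.6;0.064,0.434,0,0,0.6;0.064,0.434,0,0,0.6;0.064,0.434,0,0,0.6;0,0,0,-0.75,0.6;0,0,0,-0.75,0.6;0,0,0,-0.75,0.6;0,0,0,-0.75,0.6;0,0,0,-0.75,0.6;0,0,0,-0.75,0.6;0,0,0,-0.75,0.6;0,0,0,-0.75,0.6;0,0,0,-0.75,0.6;0,0,0.4,-0.095,0.6;0,0,0,0,0.6;0,0,0,0,0.6",
)

```text
t: 9.4
eef_pos: [0.6505, 0.0155, 0.1367]
tool_rot: [-0.001, 0.691, 0.723, -0.001]
contact_force: [-0.2, 1.4, 0.5]
gripper_width: 0.599
grasp_force: 0.0
```

```bash
python3 go.py 0.655 0.0175 0.024 92.6
python3 - <<'E'
from geo import *
t=bot.read_camera("top");s=bot.read_camera("side")
cv2.imwrite("pics/c3.png",np.hstack([cv2.resize(t[120:260,90:230],(400,400),interpolation=2),cv2.resize(s[190:330,90:230],(400,400),interpolation=2)]))
E
```

```text
tool delta [0.0018 0.0049 0.1127] psi 92.59 q7 -0.37 t 9.4
turn -0.0002477854254162861
```

View pics/c3.png

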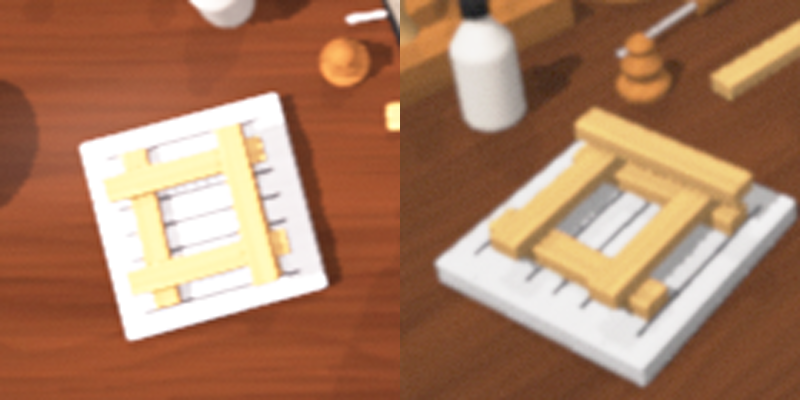

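The first slat lies flat on the -y side (top-crop centre (247,203)). I'll measure it and grip the second.

```bash
python3 - <<'E'
from geo import *
k=140/400
P=np.array([plane("top",(90+x*k,120+y*k),.068) for x,y in[(217,127),(240,124),(278,278),(256,284)]])
print(P.mean(0),np.degrees(np.arctan2(*(P[0]-P[3])[1::-1])))
a=np.radians(14.45);d=P.mean(0)[:2]-[.556,.263];print("rack frame",d@[np.cos(a),np.sin(a)],d@[-np.sin(a),np.cos(a)])
E
```

```text
[0.5652037  0.21392347 0.068     ] 13.661616529281666
rack frame -0.003333762516177843 -0.049820679244026306
```

drive_effector(
  plan="0.02,0.05,0.377,0,0.6;0,0,0.4,0,0.6;0,0,0.2,0,0.6;0,0,0.14,0,0.6;0,0,0,0,0.6",
)

```text
t: 10.0
eef_pos: [0.6559, 0.018, 0.0251]
tool_rot: [-0.0, 0.691, 0.723, -0.001]
contact_force: [0.3, 0.1, 0.6]
gripper_width: 0.602
grasp_force: 0.0
```

```bash
python3 go.py 0.655 0.0175 0.025 92.6
```

```text
tool delta [-0.0004 -0.0009  0.0001] psi 92.63 q7 -0.44 t 10.0
turn 0.0005120322132415734
```

Scaled: -0.05 m is -0.5, -0.04 m is -0.4, 0.15 rad is 0.75.

drive_effector(
  plan="0,0,0,0,0;0,0,0,0,0;0,0,0,0,0;0,0,0,0,0;0,0,0,0,0;0,0,-0.3,0,0;0,0,-0.4,0,0;0,0,-0.5,0.75,0;0,0,0,0.75,0;0,0,0,0.75,0;0,0,0,0.75,0;0,0,0,0.75,0;0,0,0,0.75,0;0,0,0,0.75,0;0,0,0,0.75,0;0,0,0,0.75,0;0,0,0,0.075,0;0,0,0,0,0",
  grip_force=40,
)

```text
t: 11.8
eef_pos: [0.6562, 0.0181, 0.1461]
tool_rot: [0.0, 0.992, 0.127, 0.0]
contact_force: [0.1, -1.1, -0.1]
gripper_width: 0.261
grasp_force: 39.5
```

```bash
python3 go.py 0.5446 0.306 0.135 14.4
```

```text
tool delta [-0.0353 -0.3067  0.0111] psi 14.63 q7 -1.56 t 11.8
turn 0.0040225275298720305
```

Scaled: -0.0438 m is -0.438, -0.005 m is -0.05, 0.004 rad is 0.02.

drive_effector(
  plan="-0.05,-0.438,0,0.02,0;-0.05,-0.438,0,0,0;-0.05,-0.438,0,0,0;-0.05,-0.438,0,0,0;-0.05,-0.438,0,0,0;-0.05,-0.438,0,0,0;-0.05,-0.438,0,0,0;0,0,0,0,0;0,0,0,0,0;0,0,0,0,0",
)

```text
t: 12.8
eef_pos: [0.5476, 0.305, 0.1457]
tool_rot: [0.001, 0.992, 0.124, 0.0]
contact_force: [0.3, -0.3, -1.1]
gripper_width: 0.261
grasp_force: 39.5
```

```bash
python3 go.py 0.5446 0.306 0.08 14.4
```

```text
tool delta [-0.0027 -0.0017  0.0657] psi 14.2 q7 -2.07 t 12.8
turn -0.003500448840254093
```

Scaled: 0.04 m is 0.4, 0.02 m is 0.2.

drive_effector(
  plan="-0.02,-0.01,0.4,0,0;0,0,0.2,0,0;0,0,0.04,0,0;0,0,0,0,0;0,0,0.02,0,0;0,0,0,0,0",
)

```text
t: 13.4
eef_pos: [0.5455, 0.3066, 0.0803]
tool_rot: [-0.0, 0.992, 0.123, 0.001]
contact_force: [-0.1, -0.8, -0.2]
gripper_width: 0.261
grasp_force: 39.5
```

```bash
python3 go.py 0.5446 0.306 0.078 14.4
```

```text
tool delta [-0.0011  0.0004  0.0023] psi 14.16 q7 -2.11 t 13.4
turn -0.00427002897878644
```

Scaled: 0.002 m is 0.02, 0.001 m is 0.01.

drive_effector(
  plan="0,0,0.02,0,0;0,0,0,0,0;0,0,0.01,0,0;0,0,0,0,0",
)

```text
t: 13.8
eef_pos: [0.5456, 0.3069, 0.0798]
tool_rot: [0.0, 0.992, 0.123, 0.001]
contact_force: [-6.2, -4.6, 18.6]
gripper_width: 0.264
grasp_force: 41.6
```

```bash
python3 go.py 0.5446 0.306 0.078 14.4
```

```text
tool delta [-0.0012  0.0006  0.0018] psi 14.17 q7 -2.11 t 13.8
turn -0.0039692835187208455
```

In contact at 18 N. I'll ease up 1 mm, release and rise.

drive_effector(
  plan="0,0,-0.015,0,0;0,0,0,0,0;0,0,0,0,0.5;0,0,0,0,0.5;0,0,0,0,0.5;0,0,0,0,0.5;0,0,-0.2,0,0.5;0,0,-0.4,0,0.5;0,0,-0.5,0,0.5;0,0,-0.5,0,0.6;0,0.5,0,0,0.6;0,0.5,0,0,0.6;0,0.5,0,0,0.6;0,0.5,0,0,0.6;0,0.5,0,0,0.6;0,0,0,0,0.6",
)

```text
t: 15.4
eef_pos: [0.6076, 0.0543, 0.2379]
tool_rot: [0.003, 0.993, 0.117, -0.0]
contact_force: [-0.0, -0.8, 0.2]
gripper_width: 0.596
grasp_force: 0.0
```

```bash
python3 go.py 0.516 -0.247 0.22 30
python3 - <<'E'
from geo import *
t=bot.read_camera("top");s=bot.read_camera("side")
cv2.imwrite("pics/top4.png",t);cv2.imwrite("pics/side4.png",s)
cv2.imwrite("pics/c4.png",np.hstack([cv2.resize(t[120:260,90:230],(400,400),interpolation=2),cv2.resize(s[190:330,90:230],(400,400),interpolation=2)]))
E
```

```text
tool delta [-0.1593  0.2716  0.0194] psi 13.47 q7 -1.61 t 15.4
turn -0.28842534902161054
```

View pics/c4.png

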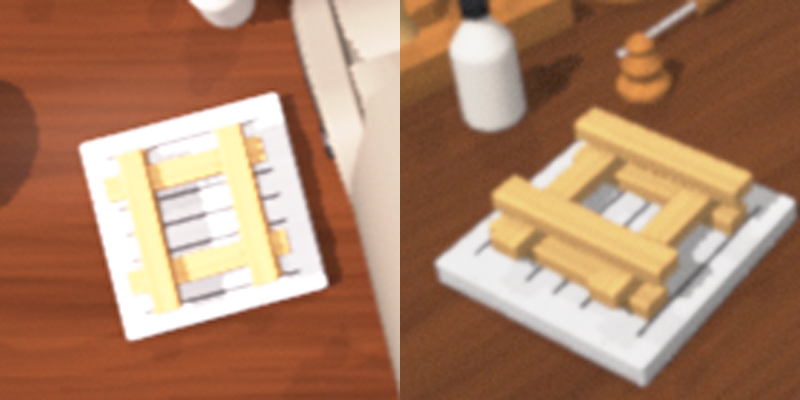

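Both spare slats lie flat and parallel, evenly straddling the layer. Next is the handle: I'll turn the tool to align with world axes (psi = 0) and go above it.

Scaled: 0.05 m is 0.5, -0.015 m is -0.15, 0.15 rad is 0.75.

drive_effector(
  plan="0,0,0,0.75,0.6;0,0,0,0.425,0.6;0,0,0,0,0.6;-0.15,0.5,0,0,0.6;-0.15,0.5,0,0,0.6;-0.15,0.5,0,0,0.6;-0.15,0.5,0,0,0.6;-0.15,0.5,0,0,0.6;-0.15,0.5,0,0,0.6;0,0,0,0,0.6;0,0,0,0,0.6",
)

```text
t: 16.6
eef_pos: [0.5234, -0.224, 0.2382]
tool_rot: [-0.0, 1.0, 0.007, 0.0]
contact_force: [0.7, 1.2, 0.4]
gripper_width: 0.602
grasp_force: 0.0
```

```bash
python3 go.py 0.516 -0.247 0.20 0
python3 - <<'E'
from geo import *
k=140/400
P=np.array([plane("top",(90+x*k,120+y*k),.068) for x,y in[(120,153),(144,150),(181,307),(157,314)]])
a=np.radians(14.45);d=P.mean(0)[:2]-[.556,.263];print(np.degrees(np.arctan2(*(P[0]-P[3])[1::-1])),"rack frame",d@[np.cos(a),np.sin(a)],d@[-np.sin(a),np.cos(a)])
E
```

```text
tool delta [-0.0077  0.0229  0.0382] psi 0.77 q7 -1.28 t 16.6
turn 0.01337832811642998
13.021673515721385 rack frame -0.004377934584609146 0.04041426584175331
```

Scaled: 0.0229 m is 0.229, -0.0077 m is -0.077, 0.013 rad is 0.065.

drive_effector(
  plan="-0.077,0.229,0.2,0.065,0.6;0,0,0,0,0.6;0,0,0.4,0,0.6;0,0,0.35,0,0.6;0,0,0.3,0,0.6;0,0,0,0,0.6",
)

```text
t: 17.2
eef_pos: [0.5146, -0.243, 0.1098]
tool_rot: [-0.002, 1.0, 0.002, -0.003]
contact_force: [-0.3, 0.9, 0.2]
gripper_width: 0.603
grasp_force: 0.0
```

```bash
python3 go.py 0.516 -0.247 0.113 0
```

```text
tool delta [ 0.0014  0.004  -0.0032] psi 0.26 q7 -1.26 t 17.2
turn 0.00448606136159577
```

Scaled: -0.003 m is -0.03, 0.003 m is 0.03, 0.004 rad is 0.02.

drive_effector(
  plan="0.014,0.03,-0.03,0.02,0.6;0,0,0,0,0.6;0,0,0,0,0;0,0,0,0,0;0,0,0,0,0;0,0,0,0,0;0,0,0,0,0",
  grip_force=40,
)

```text
t: 17.9
eef_pos: [0.5191, -0.2465, 0.118]
tool_rot: [-0.002, 1.0, -0.001, 0.001]
contact_force: [-0.8, 9.7, 9.3]
gripper_width: 0.224
grasp_force: 38.9
```

```bash
python3 go.py 0.516 -0.247 0.113 0
```

```text
tool delta [-0.0031  0.0005  0.005 ] psi -0.09 q7 -1.26 t 17.9
turn -0.0015769181735012891
```

Scaled: 0.0155 m is 0.155, 0.002 m is 0.02.

drive_effector(
  plan="0,0,-0.03,0,0;0.155,0.02,0,0,0;0.145,0.06,0,0,0;0.124,0.095,0,0,0;0.095,0.124,0,0,0;0.06,0.145,0,0,0;0.02,0.155,0,0,0;0,0,0,0,0;0,0,0,0,0",
)

```text
t: 18.8
eef_pos: [0.5767, -0.3124, 0.1184]
tool_rot: [0.001, 1.0, -0.003, 0.0]
contact_force: [4.9, -1.9, -15.9]
gripper_width: 0.22
grasp_force: 40.6
```

```bash
python3 go.py 0.576 -0.307 0.115 0
```

```text
tool delta [-0.0007 -0.0054  0.0034] psi -0.39 q7 -1.2 t 18.8
turn -0.006805837703924134
```

Scaled: 0.0135 m is 0.135, 0.0125 m is 0.125.

drive_effector(
  plan="-0.02,0.125,0.015,0,0;-0.06,0.135,0,0,0;0,0,0,0,0",
)

```text
t: 19.1
eef_pos: [0.5665, -0.3404, 0.1182]
tool_rot: [0.001, 1.0, -0.005, -0.001]
contact_force: [-2.8, -1.5, -2.9]
gripper_width: 0.223
grasp_force: 41.8
```

drive_effector(
  plan="-0.095,0.124,0,0,0;0,0,0,0,0",
)

```text
t: 19.3
eef_pos: [0.5602, -0.3478, 0.1184]
tool_rot: [-0.001, 1.0, -0.002, 0.001]
contact_force: [1.6, 4.5, -2.4]
gripper_width: 0.221
grasp_force: 42.1
```

drive_effector(
  plan="-0.124,0.095,0,0,0;0,0,0,0,0",
)

```text
t: 19.5
eef_pos: [0.5589, -0.348, 0.1186]
tool_rot: [-0.004, 1.0, 0.003, 0.01]
contact_force: [27.4, 17.4, -16.9]
gripper_width: 0.218
grasp_force: 41.1
```

```bash
python3 go.py 0.516 -0.307 0.115 0
```

```text
tool delta [-0.0427 -0.0413  0.0031] psi 0.34 q7 -1.11 t 19.5
turn 0.005963618569634955
```

Stop felt: 32 N, no further motion, at angle -44°, which matches the pipe axis. I'll hold briefly, then ease the command back.

drive_effector(
  plan="0,0,0,0,0;0,0,0,0,0;0,0,0,0,0",
)

```text
t: 19.8
eef_pos: [0.5589, -0.348, 0.1186]
tool_rot: [-0.004, 1.0, 0.003, 0.009]
contact_force: [27.3, 17.4, -16.6]
gripper_width: 0.22
grasp_force: 41.2
```

drive_effector(
  plan="0.07,-0.05,0.02,0,0;0,0,0,0,0;0,0,0,0,0",
)

```text
t: 20.1
eef_pos: [0.5593, -0.3479, 0.1183]
tool_rot: [-0.002, 1.0, 0.001, 0.004]
contact_force: [5.6, 13.5, 6.3]
gripper_width: 0.224
grasp_force: 43.7
```

```bash
python3 go.py 0.516 -0.307 0.118 0
```

```text
tool delta [-0.0433 -0.041   0.0001] psi 0.06 q7 -1.12 t 20.1
turn 0.001033195769112045
```

Scaled: -0.0155 m is -0.155, -0.0145 m is -0.145.

drive_effector(
  plan="0.095,-0.124,0,0,0;0.06,-0.145,0,0,0;0.02,-0.155,0,0,0;-0.02,-0.155,0,0,0;-0.06,-0.145,0,0,0;-0.095,-0.124,0,0,0;-0.124,-0.095,0,0,0;-0.145,-0.06,0,0,0;-0.155,-0.02,0,0,0;-0.155,0.02,0,0,0;-0.145,0.06,0,0,0;-0.124,0.095,0,0,0;0,0,0,0,0;0,0,0,0,0",
)

```text
t: 21.5
eef_pos: [0.4692, -0.2687, 0.1181]
tool_rot: [0.001, 1.0, -0.003, 0.001]
contact_force: [-7.3, 2.4, 16.8]
gripper_width: 0.222
grasp_force: 44.7
```

```bash
python3 go.py 0.4736 -0.2646 0.118 0
```

```text
tool delta [ 0.0043 -0.0041  0.0001] psi -0.33 q7 -1.19 t 21.5
turn -0.005705148487883556
```

Scaled: 0.0155 m is 0.155, 0.0145 m is 0.145.

drive_effector(
  plan="-0.05,0.09,-0.01,0,0;-0.06,0.145,0,0,0;-0.02,0.155,0,0,0;0.02,0.155,0,0,0;0.06,0.145,0,0,0;0.095,0.124,0,0,0;0.124,0.095,0,0,0;0.145,0.06,0,0,0;0.155,0.02,0,0,0;0.155,-0.02,0,0,0;0.145,-0.06,0,0,0;0.124,-0.095,0,0,0;0,0,0,0,0;0,0,0,0,0",
)

```text
t: 22.9
eef_pos: [0.5595, -0.3477, 0.1183]
tool_rot: [-0.001, 1.0, -0.001, 0.001]
contact_force: [-3.2, 5.7, 7.6]
gripper_width: 0.221
grasp_force: 43.8
```

```bash
python3 go.py 0.559 -0.348 0.118 0
```

```text
tool delta [-0.0005  0.0003  0.0003] psi -0.13 q7 -1.12 t 22.9
turn -0.0022812683066400015
```

One full turn, back at the same point. Second turn.

Scaled: -0.0155 m is -0.155, -0.0145 m is -0.145.

drive_effector(
  plan="0.095,-0.124,0,0,0;0.06,-0.145,0,0,0;0.02,-0.155,0,0,0;-0.02,-0.155,0,0,0;-0.06,-0.145,0,0,0;-0.095,-0.124,0,0,0;-0.124,-0.095,0,0,0;-0.145,-0.06,0,0,0;-0.155,-0.02,0,0,0;-0.155,0.02,0,0,0;-0.145,0.06,0,0,0;-0.124,0.095,0,0,0;0,0,0,0,0;0,0,0,0,0",
)

```text
t: 24.3
eef_pos: [0.473, -0.2644, 0.1182]
tool_rot: [0.0, 1.0, -0.003, -0.0]
contact_force: [-5.5, 2.7, 14.7]
gripper_width: 0.218
grasp_force: 44.3
```

```bash
python3 go.py 0.4736 -0.2646 0.118 0
```

```text
tool delta [0.0006 0.0002 0.0002] psi -0.31 q7 -1.2 t 24.3
turn -0.00535766112379879
```

drive_effector(
  plan="-0.095,0.124,-0.01,0,0;-0.06,0.145,0,0,0;-0.02,0.155,0,0,0;0.02,0.155,0,0,0;0.06,0.145,0,0,0;0.095,0.124,0,0,0;0.124,0.095,0,0,0;0.145,0.06,0,0,0;0.155,0.02,0,0,0;0.155,-0.02,0,0,0;0.145,-0.06,0,0,0;0.124,-0.095,0,0,0;0,0,0,0,0;0,0,0,0,0",
)

```text
t: 25.7
eef_pos: [0.5594, -0.3478, 0.1183]
tool_rot: [-0.001, 1.0, -0.001, 0.0]
contact_force: [-1.8, 4.7, 6.5]
gripper_width: 0.218
grasp_force: 43.7
```

```bash
python3 go.py 0.559 -0.348 0.118 0
```

```text
tool delta [-0.0004  0.0002  0.0003] psi -0.15 q7 -1.12 t 25.7
turn -0.002561467699779737
```

drive_effector(
  plan="0,0,0,0,0;0,0,0,0,0;0,0,0,0,0;0,0,0,0,0",
)

```text
t: 26.1
eef_pos: [0.5589, -0.3483, 0.1183]
tool_rot: [-0.001, 1.0, -0.002, 0.0]
contact_force: [-1.6, 4.1, 6.6]
gripper_width: 0.224
grasp_force: 43.7
```

```bash
python3 - <<'E'
from geo import *
cv2.imwrite("pics/side9.png",bot.read_camera("side"));print(bot.get_obs()["joint_vel"].round(3))
E
```

```text
[ 0.001 -0.002  0.    -0.    -0.001 -0.    -0.001]
```

View pics/side9.png

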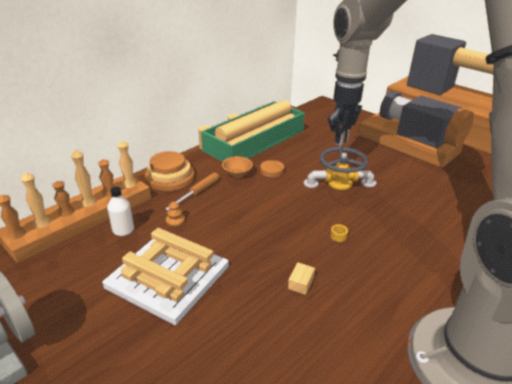

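The tower is complete at (168,270), the gripper holds the handle on the wheel's far side at (343,135), and the bystanders are where they were. I'm handing in.

```bash
python3 -c "
from station import bot
print(bot.hand_in())"
```

```text
the job is handed in; nothing more can be done
None
```

The job is handed in at about 26 s: both spare slats lie flat on the tower as its third layer, and the valve was shut to its stop, opened two full turns and left still gripped; the hand-in returned no verdict.

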